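# Slide the lock-parts caddy home along the shop counter

### The job

Push the tall, top-heavy caddy of lock parts along the counter into its parking bay, low down near its base so that it slides and does not tip, until it stands fully home, square against the bay's end stop. Do not lift it or touch its carrying panel and handle with the fingers, and leave the other things on the counter where they are.

Things in the scene. Friction and masses are not known exactly. Their poses are not given: they have to be found in the camera images.
- caddy: Heavy grey steel tray of lock parts on a grippy base, about 1.55 kg, 80 mm along its x, 110 mm along its y, upright flat walls 58 mm high, filled almost to the rim. Origin: centre of its underside. Its x axis points towards the bay, up to 0.3 rad off; push the face at x = -40 mm. Friction on the counter is 0.75 to 1.0: sliding takes up to 18 N, and pushed above the tray, on its panel or bar, it tips.
- caddy_handle: Tall plywood carrying panel, fixed upright in the caddy, with the caddy's origin and axes: 8 mm thick (x = -4 to 4 mm), 102 mm long in y, reaching 170 mm above the counter, topped by a 20 mm round wooden bar along y. Not to be touched by the fingers. The panel stands 36 mm, the bar 30 mm, in from the tray's rear face: the room for a gripper overhanging the tray.
- caddy_rear (a point): Middle of the caddy's rear face (x = -40 mm, y = 0 in the caddy's frame), 25 mm above the counter: a good height to push at.
- bay: Parking bay fixed to the counter: three aluminium kerbs, 26 mm high, 12 mm thick, in a U open to -x. Origin on the counter, where the caddy's origin lies when fully home; x points into the bay, the way the caddy slides in. End stop's face at x = 40 mm; side kerbs' inner faces at y = +/-67 mm (12 mm clear of the caddy each side), from x = -26 to 40 mm, so the home caddy's rear sticks out 14 mm.
- tape: Yellow ring-shaped roll of tape lying flat, 90 mm across, 48 mm high, beside the bay; origin at the centre of its underside. Bystander.
- screw_box: Cardboard box of screws with a red band, 75 x 55 x 45 mm high, beside the bay; origin at the centre of its underside. Bystander.
- padlock: Brass padlock standing upright, 50 x 22 mm, 73 mm high with its steel shackle, on the robot's side of the caddy's path; origin at the centre of its underside. Bystander.
- parts_cup: Black round cup, 72 mm across, 85 mm high, beyond the caddy's path; origin at the centre of its underside. Bystander.
Mind the look-alikes: they are no part of the job. There is more than one size of the caddy; the job needs the smaller.

How it is judged:
At the end, for the whole second after the job is handed in: The caddy stands upright and still between the bay's kerbs, within 8 mm of its end stop and square to it within 0.09 rad (5 degrees) (x of caddy in the frame of bay between -0.008 and 0.005 m and y of caddy in the frame of bay between -0.016 and 0.016 m and angle between the x axis of caddy and the x axis of bay, either way round below 0.09 rad and angle between caddy's own z axis and vertical below 0.04 rad and height (world z) of caddy below 0.005 m and linear speed of caddy below 0.01 m/s); the robot touches nothing.
It fails at once if the caddy is tipped (more than 0.15 rad) (angle between caddy's own z axis and vertical above 0.15 rad).
It fails at once if the caddy is lifted off the counter (by more than 12 mm) (height (world z) of caddy above 0.012 m).
It fails at once if the fingers touch the carrying panel or handle (contact force between the fingers and caddy_handle above 0.5 N).
It fails at once if the tape roll, screw box, padlock or cup is moved more than 25 mm (distance of any of tape, screw_box, padlock, parts_cup from where it was at the start of the episode above 0.025 m).
It also fails if it takes over 61 s, if anything falls off the work surface, if the arm or the gripper's body presses on something with over 40 N, if the wrist force passes 120 N, or if a joint passes its speed limit or range.

### The arm

A 6-joint arm with a two-finger parallel gripper is mounted at the origin on the work surface. World frame = base frame: x ahead of the robot, y to its left, z up, the work surface at z = 0. Lengths are in m, angles in rad, forces in N, time in s.
With the tool pointing down it reaches from about 0.25 to 0.725 m from the base axis. Payload 9.7 kg.
Tool frame: the origin (TCP) lies on the front face of the gripper's body, between the roots of the fingers; the fingertips stand 73 mm ahead of it and the grasp point (between the pads) lies 54 mm ahead of it; z points along the fingers, y is the line along which they close (so a half turn about z gives the same grasp; the last joint's range is limited). The gripper opens to 85 mm and grips with 20 to 120 N. Pads are 22 mm wide; open, the fingers measure 114 mm over their backs; the gripper's body (76 mm by 85 mm) begins 54 mm behind the grasp point. The pads swing forward as they close: fully open they stand 13 mm farther back than shut.
Start: joints at [-1.107, 0.087, 0.176, 1.66, 0, 1.571], TCP at [0.246, -0.492, 0.304] pointing down, gripper open.
Joint ranges: [-3.13, 3.13], [-0.85, 1.81], [-1.15, 1.24], [-2.2, 2.28], [-1.44, 1.52], [-3.14, 3.14]. Speed limits (rad/s): [2.22, 2.22, 2.57, 3.14, 3.14, 3.14].

### API

Orientations are given as [roll, pitch, yaw] about the fixed x, y, z axes, in that order (R = Rz(yaw) Ry(pitch) Rx(roll)).
In Python, from workcell import bot, viewer gives the robot as it stands.
- The arm moves only by the tool arm_command, never from a script. Its argument "deltas" is text: rows parted by semicolons, each of 7 numbers parted by spaces: the shift along the tool's x, y, z in cm, then the turn, a rotation vector about the tool's x, y, z in rad, then the opening, from 0 (shut) to 1 (fully open). In form: x y z rx ry rz claw; .... A call has 1 to 10 rows; each row shifts and turns the commanded pose from where the row before left it, along the tool's axes as they then stand; what a row does not reach is not made up. A row lasts 1/8 s, in which the tool goes at most 62.5 mm and 10.7 degrees, less where a joint would pass 70% of its speed; a pose out of reach is approached as far as the arm can. A call is refused whole if a number of a shift passes 6.25 or a number of a turn 0.188, either way. A call with a gripper value outside its range is refused whole. The fingers move at their own pace and stop on an object; "grip_force" is the grip in N (left out, the last holds). Time passes only in rows, so rows that do not move let the fingers close. It gives the time, the measured TCP pose, the force, the opening and the grip force at its end, in the units of the state.
- bot.state(): the state, without advancing time (a new reading comes with each control period).
- viewer.get_image(name): name is "scene" or "top" or "wrist"; returns a dict with "img" (480x640x3 uint8, red, green, blue), "depth" (480x640 float32, m along the optical axis (not along the pixel's ray), 0 where there is no reading), "fx", "fy", "cx", "cy" (pixels), "k1" (the pictures are not rectified: a ray, as slopes to the right and down, at radius r is drawn at 1 + k1 r^2 times it, then the intrinsics apply), "R" (3x3) and "t" (3): a world point X has camera coordinates R X + t. Camera axes: x right, y down, z forward; pixel columns grow to the right and rows downward; lengths in m; the calibration is good to about 2 mm. A picture is of the moment at which its call begins.
- bot.finish_job(): hands the job in; it is judged then, once.
The state is a dict: "t": time; "qpos": joint angles; "dq": joint speeds; "joint_efforts": joint torques, N m; "eef_pos": TCP position; "eef_rot": TCP orientation; "contact_force": force on the tool from outside, world axes, zero at the start; "moment": the same for the moment, N m; "opening": finger opening in m; "grasp_force": force on a finger pad.
Only numpy, scipy, OpenCV 4.12 (cv2) and the standard library are available. Lean on these libraries where they do the work, as an engineer would, in place of code of your own. Each camera call takes 0.05 s, during which the arm holds its last target. There are 200 camera calls.

## Working session

There is one attempt and no reset: what is moved stays moved. The work goes in short steps, Python scripts to look and compute and a tool call to move; the robot and the scene stay as the last step left them, time stands still between calls to the robot, and variables do not carry over. Pictures are saved under pics/ and viewed, at most 10 in all, crops included, and the job is handed in when it is done.

Besides the shell and the picture viewer there is one more tool, called after "Request:" as name(argument=value, ...), one argument or row to a line, values as JSON. arm_command: Moves the arm, as the interface text tells. Its arguments: {"type":"object","properties":{"deltas":{"type":"string"},"grip_force":{"type":"number"}},"required":["deltas"]}

```bash
mkdir -p pics; ls; python3 - <<'E'
from workcell import bot, viewer
import cv2,pickle
for n in("scene","top"):
    d=viewer.get_image(n); pickle.dump(d,open(f"pics/{n}0.pkl","wb")); cv2.imwrite(f"pics/{n}0.png",d["img"][:,:,::-1])
    print(n,d["fx"],d["k1"],d["R"],d["t"])
print(bot.state())
E
```

```text
pics
scene 444.2071983001861 -0.11391394739496373 [[-0.41006348  0.91183832 -0.01997066]
 [ 0.5824499   0.24495855 -0.77507897]
 [-0.70185472 -0.32946349 -0.6315487 ]] [ 0.22227872 -0.29790761  1.07314422]
top 566.0310746150564 -0.1795195466151046 [[ 0.01233188 -0.99958192  0.0261515 ]
 [-0.99157411 -0.01559753 -0.12859825]
 [ 0.12895239 -0.02434529 -0.9913519 ]] [-0.01596984  0.57708841  0.87610982]
{'t': 0.1, 'qpos': array([-1.10700647e+00,  8.73850893e-02,  1.75188429e-01,  1.65980595e+00,
        1.02572013e-05,  1.57078818e+00]), 'dq': array([ 0.00166815, -0.00107532,  0.00352444,  0.0010231 ,  0.00240132,
        0.00032184]), 'joint_efforts': array([-1.60334512e-03, -5.21562195e+01,  4.65652013e+01,  1.60427741e-02,
        2.17587331e-05,  3.81333041e-05]), 'eef_pos': array([ 0.24598094, -0.49178211,  0.3032521 ]), 'eef_rot': array([-3.14038637e+00, -1.02670186e-05,  4.63797988e-01]), 'contact_force': array([ 0.15603524,  0.25268382, -0.57882505]), 'moment': array([-0.04839822, -0.00944326,  0.01574237]), 'grasp_force': 0.0, 'opening': 0.08534174560374266}
```

View pics/scene0.png

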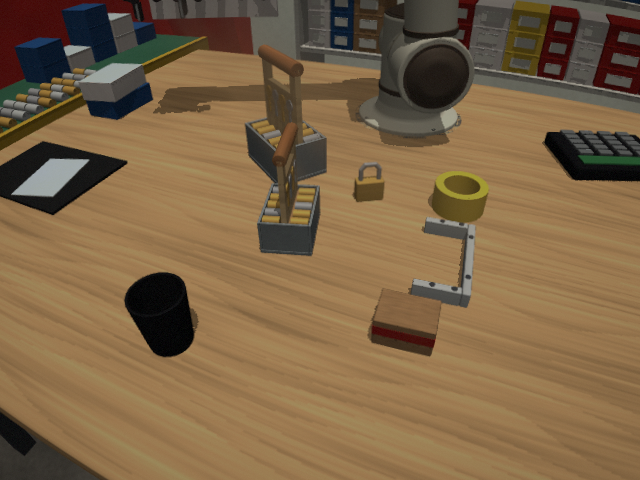

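View pics/top0.png

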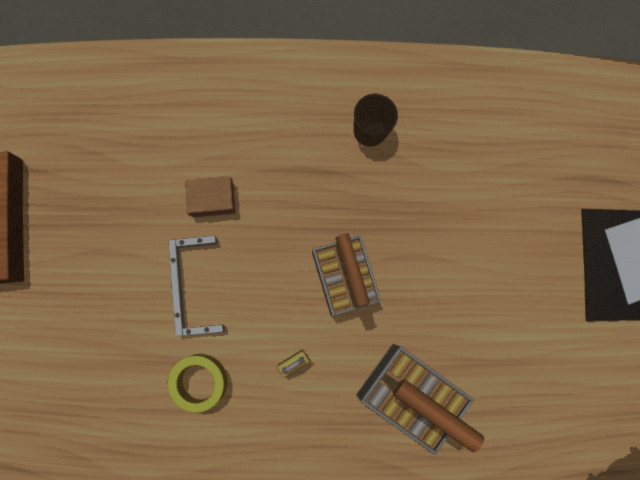

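The top view shows the small caddy (rim around pixel 347,276), the larger look-alike at (415,398) and the bay as a U at (175–220, 240–333), opening to the right. The padlock is at (293,363), the tape at (197,383), the box at (210,195) and the cup at (375,120). Next I measure them from depth at the known heights.

```bash
cat > h.py <<'E'
import numpy as np,cv2
def K(d): return np.array([[d["fx"],0,d["cx"]],[0,d["fy"],d["cy"]],[0,0,1.]])
def rays(d,uv):
    return cv2.undistortPoints(np.float64(uv).reshape(-1,1,2),K(d),np.array([d["k1"],0,0,0.]))[:,0]
def plane(d,uv,z):
    r=np.c_[rays(d,uv),np.ones(len(uv))]@d["R"]; c=-d["R"].T@d["t"]
    return c+r*((z-c[2])/r[:,2])[:,None]
def cloud(d):
    v,u=np.mgrid[:480,:640]; uv=np.c_[u.ravel(),v.ravel()]; z=d["depth"].ravel()
    return ((np.c_[rays(d,uv),np.ones(len(uv))]*z[:,None]-d["t"])@d["R"]).reshape(480,640,3)
def rect(P):
    (c,s,a)=cv2.minAreaRect(np.float32(P[:,:2]*1000)); return np.round(c,1),np.round(s,1),round(a,1),np.round(cv2.boxPoints((c,s,a)))
E
python3 - <<'E'
from h import *; import pickle
d=pickle.load(open("pics/top0.pkl","rb")); C=cloud(d)
print("table z",np.median(C[...,2]))
def blob(n,u0,u1,v0,v1,lo,hi):
    P=C[v0:v1,u0:u1].reshape(-1,3); P=P[(P[:,2]>lo)&(P[:,2]<hi)]
    print(n,len(P),np.round(np.median(P[:,2]),3),*rect(P))
blob("caddy rim",300,395,228,325,.046,.064)
blob("handle",300,395,228,325,.16,.2)
blob("bay",160,228,230,342,.020,.030)
blob("padlock",270,318,345,382,.02,.09)
blob("tape",160,235,348,420,.04,.055)
blob("box",175,245,165,225,.035,.055)
blob("cup",345,405,85,155,.07,.1)
blob("big",350,480,340,455,.05,.1)
uv=[(313,248),(360,236),(379,300),(331,315)]
print("caddy corners",plane(d,uv,.058).round(3).tolist())
uv=[(169,240),(217,237),(223,330),(178,336)]
print("bay corners",plane(d,uv,.026).round(3).tolist())
E
```

```text
table z -0.0004924737200917753
caddy rim 2441 0.056 [522.6 -54.7] [110.4  80.5] 17.2 [[ 458.  -33.]
 [ 482. -109.]
 [ 587.  -77.]
 [ 563.    0.]]
handle 1031 0.168 [522.4 -54.5] [102.   20.1] 17.5 [[471. -60.]
 [477. -79.]
 [574. -49.]
 [568. -30.]]
bay 1346 0.025 [503.8 189.4] [158.6  79. ] 6.3 [[421. 220.]
 [429. 141.]
 [587. 159.]
 [578. 237.]]
padlock 451 0.04 [381.6  27.6] [22.6 49.6] 32.8 [[359.  42.]
 [386.   1.]
 [405.  13.]
 [378.  55.]]
tape 1477 0.047 [348.6 179.9] [88.7 88.9] 74.6 [[294. 149.]
 [380. 125.]
 [403. 211.]
 [318. 234.]]
box 1552 0.044 [651.2 169.3] [56.6 76.9] 6.6 [[619. 204.]
 [628. 128.]
 [684. 134.]
 [675. 211.]]
cup 575 0.083 [778.2 -98.3] [68.8 71.2] 64.0 [[ 731. -114.]
 [ 795. -145.]
 [ 825.  -83.]
 [ 761.  -52.]]
big 4915 0.074 [ 329.6 -164.7] [146.8 105.8] 54.2 [[ 244. -193.]
 [ 330. -255.]
 [ 415. -136.]
 [ 330.  -74.]]
caddy corners [[0.564, -0.002, 0.058], [0.584, -0.076, 0.058], [0.484, -0.106, 0.058], [0.459, -0.031, 0.058]]
bay corners [[0.577, 0.235, 0.026], [0.584, 0.155, 0.026], [0.433, 0.141, 0.026], [0.421, 0.214, 0.026]]
```

Measured sizes match the description: caddy 110×80 at (522.5,-54.6) mm, heading 107.3°; bay 158×79, origin about (505,176.5), heading 96.3°. The plan is to go behind the caddy on the far side, turn the tool so its x lies along the push, and tilt it back about 0.25 rad to clear the bar.

Request:
arm_command(
  deltas="4.4 0.2 0 0 0 0 0.6;4.4 0.2 0 0 0 0 0.6;4.4 0.2 0 0 0 0 0.6;4.4 0.2 0 0 0 0 0.6;4.4 0.2 0 0 0 0 0.6;0 0 0 0 0 -0.176 0.6;0 0 0 0 0 -0.176 0.6;0 0 0 0 0 -0.176 0.6;0 0 0 0 0 -0.176 0.6;0 0 0 0 0 -0.176 0.6",
)

```text
t: 1.35
eef_pos: [0.4472, -0.4024, 0.3034]
eef_rot: [-3.141, -0.0, 1.35]
contact_force: [-0.7, 0.8, -0.8]
opening: 0.0514
grasp_force: 0.0
```

Request:
arm_command(
  deltas="0 0 0 0 0 -0.176 0.6;0 0 0 0 0 -0.176 0.6;0 0 0 0 0 -0.176 0.6;0 0 0 0 0.125 0 0.6;0 0 0 0 0.125 0 0.6;0 0 0 0 0 0 0.6",
)

```text
t: 2.1
eef_pos: [0.4476, -0.4036, 0.301]
eef_rot: [-3.139, -0.253, 1.87]
contact_force: [-0.4, -0.4, -0.7]
opening: 0.0515
grasp_force: 0.0
```

```bash
cat >> h.py <<'E'
from scipy.spatial.transform import Rotation as Ro
def cur(s): return Ro.from_euler("xyz",s["eef_rot"])
def delta(s,pos,yaw,tilt):
    "cm and rotvec in present tool axes to TCP pos, push heading yaw, tilt"
    T=Ro.from_euler("z",yaw)*Ro.from_euler("x",np.pi)*Ro.from_euler("y",tilt)
    A=cur(s); return (A.inv().apply(np.array(pos)-s["eef_pos"])*100).round(2),(A.inv()*T).as_rotvec().round(3)
E
python3 - <<'E'
from h import *; from workcell import bot; import pickle
s=bot.state(); print(s["t"],s["eef_pos"],s["eef_rot"],s["qpos"].round(2),s["opening"],s["contact_force"])
y=np.radians(107.3);f=np.array([np.cos(y),np.sin(y),0])
tip=np.array([.5225,-.0546,0])-.040*f
# TCP 18mm behind tips, pad half width 11 mm, 35 mm stand-off
p=tip-f*(.018+.011+.035); print(p)
for z in(.25,.083): print(z,delta(s,[p[0],p[1],z],y,.25))
C=cloud(pickle.load(open("pics/top0.pkl","rb")))[340:460,350:490]; print("big height",C[...,2].max())
E
```

```text
2.1 [ 0.44763025 -0.40362107  0.30095454] [-3.13920772 -0.25347782  1.8702287 ] [-0.78  0.42  0.55  1.93  0.12  0.48] 0.051478923247055615 [-0.39506161 -0.43204885 -0.73641931]
[ 0.55342699 -0.15389512  0.        ]
0.25 (array([18.8 , 17.5 , 10.09]), array([-0.002, -0.003, -0.002]))
0.083 (array([14.61, 17.54, 26.26]), array([-0.002, -0.003, -0.002]))
big height 0.9431633269960368
```

Request:
arm_command(
  deltas="4 3.5 1.05 0 0 0 0.6;4 3.5 1.05 0 0 0 0.6;4 3.5 1.05 0 0 0 0.6;4 3.5 1.05 0 0 0 0.6;4 3.5 1.05 0 0 0 0.6;0 0 0 0 0 0 0.6;-0.9 0 3.5 0 0 0 0.6;-0.9 0 3.5 0 0 0 0.6;-0.9 0 3.5 0 0 0 0.6;0 0 0 0 0 0 0.6",
)

```text
t: 3.35
eef_pos: [0.5517, -0.1535, 0.1921]
eef_rot: [-3.139, -0.251, 1.871]
contact_force: [-0.4, -0.2, 0.6]
opening: 0.0515
grasp_force: 0.0
```

```bash
python3 - <<'E'
from workcell import bot, viewer
import cv2,pickle; from h import *
I=[]
for n in("scene","wrist"):
    d=viewer.get_image(n); pickle.dump(d,open(f"pics/{n}1.pkl","wb")); I.append(cv2.resize(d["img"],(400,300)))
cv2.imwrite("pics/a1.png",np.hstack(I)[:,:,::-1])
s=bot.state(); print(s["t"],s["eef_pos"],s["eef_rot"],s["qpos"].round(2),s["contact_force"])
y=np.radians(107.3);print(delta(s,[.5534,-.1539,.083],y,.25))
E
```

```text
3.45 [ 0.55299966 -0.15363854  0.19557757] [ 3.14024202 -0.24836746  1.87167542] [-0.34  0.25  0.14  1.61  0.2   0.91] [0.97648968 0.00141227 0.84939038]
(array([-2.8 ,  0.02, 10.9 ]), array([ 0.002,  0.002, -0.001]))
```

View pics/a1.png

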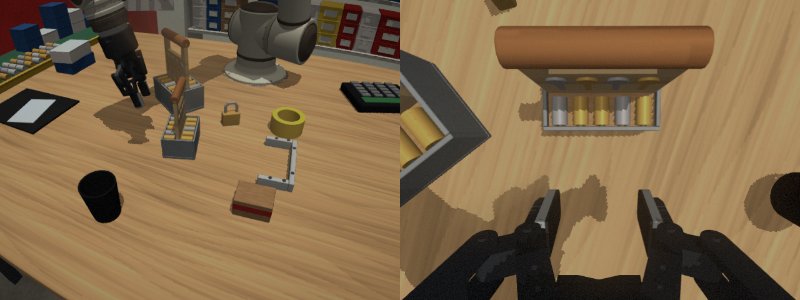

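The view shows the gripper standing behind the small caddy, with fingers centred on its rear face (wrist columns 545–650 against 543–660). Now I descend.

Request:
arm_command(
  deltas="-0.7 0 2.7 0 0 0 0.6;-0.7 0 2.7 0 0 0 0.6;-0.7 0 2.7 0 0 0 0.6;-0.7 0 2.7 0 0 0 0.6;0 0 0 0 0 0 0.6;0 0 0 0 0 0 0.6",
)

```text
t: 4.2
eef_pos: [0.5542, -0.1541, 0.0848]
eef_rot: [3.139, -0.248, 1.872]
contact_force: [-0.4, -0.1, 0.3]
opening: 0.0511
grasp_force: 0.0
```

```bash
python3 - <<'E'
from workcell import bot, viewer
import cv2,pickle; from h import *
d=viewer.get_image("wrist"); pickle.dump(d,open("pics/w2.pkl","wb"))
cv2.imwrite("pics/w2.png",cv2.resize(d["img"],(480,360))[:,:,::-1])
s=bot.state(); print(s["t"],s["eef_pos"],s["eef_rot"],s["contact_force"])
C=cloud(d).reshape(-1,3); L=(C-s["eef_pos"])@cur(s).as_matrix()  # tool frame
m=(d["depth"].ravel()>0)&(abs(abs(L[:,1])-.03)<.02)&(abs(L[:,0])<.03)&(L[:,2]>.03)
print("finger tool z max",np.percentile(L[m][:,2],[90,99,100]),"world z min",np.percentile(C[m][:,2],[0,1,5]))
E
```

```text
4.25 [ 0.55423931 -0.15401976  0.0848409 ] [ 3.13896095 -0.24805542  1.87241023] [-0.58450137 -0.23117288  0.11713332]
finger tool z max [0.09433675 0.09614275 0.0976929 ] world z min [-0.00303511 -0.00208314 -0.00165223]
```

View pics/w2.png

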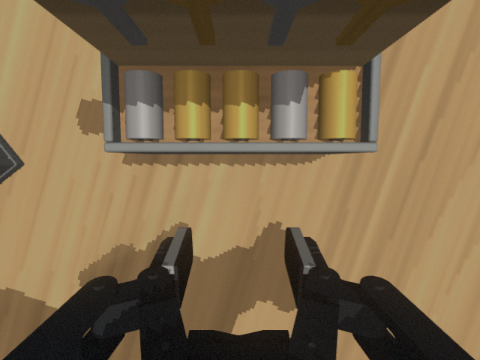

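The fingers are parallel to the rear face and clear of the bar. I approach until first contact.

Request:
arm_command(
  deltas="0.8 0 0.2 0 0 0 0.6;0.8 0 0.2 0 0 0 0.6;0.6 0 0.15 0 0 0 0.6;0.4 0 0.1 0 0 0 0.6;0.3 0 0.08 0 0 0 0.6;0.2 0 0.05 0 0 0 0.6",
)

```text
t: 5.0
eef_pos: [0.5437, -0.123, 0.0826]
eef_rot: [-3.141, -0.25, 1.872]
contact_force: [-0.6, -0.2, -0.4]
opening: 0.0514
grasp_force: 0.0
```

Request:
arm_command(
  deltas="0.2 0 0.05 0 0 0 0.6;0.2 0 0.05 0 0 0 0.6;0.2 0 0.05 0 0 0 0.6",
)

```text
t: 5.38
eef_pos: [0.542, -0.1172, 0.0826]
eef_rot: [-3.142, -0.25, 1.872]
contact_force: [1.0, -3.3, 0.1]
opening: 0.0512
grasp_force: 1.8
```

Contact made (about 3 N), with the TCP 65.5 mm behind the caddy's centre. I compute the S-curve rows next.

```bash
cat >> h.py <<'E'
B0=np.array([.5052,.1765]); BY=np.radians(96.3)
def tobay(p): c,s=np.cos(BY),np.sin(BY); return np.array([[c,s],[-s,c]])@(np.array(p)-B0)
def toworld(p): c,s=np.cos(BY),np.sin(BY); return B0+np.array([[c,-s],[s,c]])@np.array(p)
def rows(s,path,L=.0655,z=.083,tilt=.25):
    "path: list of (bay x, bay y, heading) of caddy centre -> rows"
    p=s["eef_pos"]; A=cur(s)
    for x,y,h in path:
        c=toworld((x,y)); w=BY+h
        q=np.array([c[0]-L*np.cos(w),c[1]-L*np.sin(w),z])
        T=Ro.from_euler("z",w)*Ro.from_euler("x",np.pi)*Ro.from_euler("y",tilt)
        print((A.inv().apply(q-p)*100).round(2),(A.inv()*T).as_rotvec().round(3)); p,A=q,T
def steer(x,y,h,knots,step):
    "centre moves along its heading; knots: (length, end heading)"
    out=[]
    for d,h1 in knots:
        n=max(1,round(d/step)); h0=h
        for i in range(n):
            hn=h0+(h1-h0)*(i+1)/n; m=(h+hn)/2
            x+=d/n*np.cos(m); y+=d/n*np.sin(m); h=hn; out.append((x,y,h))
    return out
E
python3 - <<'E'
from h import *; from workcell import bot
s=bot.state(); r=np.radians
x,y=tobay([.5225,-.0546]); print(x,y)
P=steer(x,y,r(11),[(.09,r(-9.6)),(.11,0),(.03,0)],.009)
print([tuple(np.round(q,3)) for q in P[9::6]])
rows(s,P[:10])
E
```

```text
-0.2316027803875671 0.008164074763765966
[(np.float64(-0.142), np.float64(0.009), np.float64(-0.168)), (np.float64(-0.088), np.float64(0.002), np.float64(-0.084)), (np.float64(-0.033), np.float64(0.0), np.float64(-0.0))]
[ 0.89 -0.22  0.19] [-0.009  0.     0.034]
[ 0.88 -0.22  0.22] [-0.009 -0.     0.035]
[ 0.88 -0.22  0.22] [-0.009 -0.     0.035]
[ 0.88 -0.22  0.22] [-0.009 -0.     0.035]
[ 0.88 -0.22  0.22] [-0.009  0.     0.035]
[ 0.88 -0.22  0.22] [-0.009 -0.     0.035]
[ 0.88 -0.22  0.22] [-0.009  0.     0.035]
[ 0.88 -0.22  0.22] [-0.009  0.     0.035]
[ 0.88 -0.22  0.22] [-0.009  0.     0.035]
[ 0.88 -0.22  0.22] [-0.009 -0.     0.035]
```

Request:
arm_command(
  deltas="0.89 -0.22 0.2 -0.009 0 0.035 0.6;0.88 -0.22 0.22 -0.009 0 0.035 0.6;0.88 -0.22 0.22 -0.009 0 0.035 0.6;0.88 -0.22 0.22 -0.009 0 0.035 0.6;0.88 -0.22 0.22 -0.009 0 0.035 0.6",
)

```text
t: 6.0
eef_pos: [0.5209, -0.0764, 0.0828]
eef_rot: [-3.142, -0.247, 1.689]
contact_force: [0.0, -6.5, -3.7]
opening: 0.0517
grasp_force: 3.8
```

```bash
cat >> h.py <<'E'
def look():
    from workcell import bot,viewer
    d=viewer.get_image("top"); s=bot.state(); C=cloud(d); P=C.reshape(-1,3)
    g=P[(np.hypot(*(P[:,:2]-s["eef_pos"][:2]).T)<.2)&(P[:,2]>.155)&(P[:,2]<.178)]
    # bar: brown, red well above blue
    I=d["img"].reshape(-1,3).astype(int); m=(I[:,0]>I[:,2]+40)&(P[:,2]>.150)&(P[:,2]<.18)&(np.hypot(P[:,0]-.51,P[:,1]-s["eef_pos"][1])<.13)
    c,sz,a,bx=rect(P[m]); e=bx[1]-bx[0],bx[2]-bx[1]; e=max(e,key=np.hypot_ if 0 else np.linalg.norm)
    h=np.arctan2(e[1],e[0])+np.pi/2-BY; h=(h+np.pi/2)%np.pi-np.pi/2
    print("bar",c,sz,m.sum(),"bay",tobay(c/1000).round(4),"head deg",np.degrees(h).round(1))
    print("t",s["t"],"tcp",s["eef_pos"].round(4),s["eef_rot"].round(3),"F",s["contact_force"].round(1))
    f=np.array([np.cos(BY+h),np.sin(BY+h)]); o=c/1000-s["eef_pos"][:2]
    print("L",(o@f).round(4),"lat",(o@[-f[1],f[0]]).round(4))
    return d,s,tobay(c/1000),h
E
python3 - <<'E'
from h import *
look()
E
```

```text
bar [513.7 -11.8] [101.3  20. ] 1008 bay [-0.1881  0.0122] head deg 0.5
t 6.05 tcp [ 0.5205 -0.0754  0.0829] [-3.141 -0.248  1.688] F [ 2.4 -4.7 -2.2]
L 0.0639 lat -0.0009
```

The caddy follows exactly with no slip. I replan from here.

```bash
python3 - <<'E'
from h import *; from workcell import bot
s=bot.state(); r=np.radians
P=steer(-.1881,.0122,r(.5),[(.052,r(-9.3)),(.1,0),(.04,0)],.0088)
rows(s,P[:12],L=.0639)
E
```

```text
[ 0.85 -0.09  0.2 ] [-0.007  0.002  0.026]
[ 0.84 -0.17  0.22] [-0.007  0.     0.028]
[ 0.84 -0.17  0.22] [-0.007  0.     0.028]
[ 0.84 -0.17  0.22] [-0.007  0.     0.028]
[ 0.84 -0.17  0.22] [-0.007 -0.     0.028]
[ 0.84 -0.17  0.22] [-0.007  0.     0.028]
[0.88 0.09 0.23] [ 0.004  0.    -0.014]
[0.88 0.09 0.23] [ 0.004 -0.    -0.014]
[0.88 0.09 0.23] [ 0.004  0.    -0.014]
[0.88 0.09 0.23] [ 0.004 -0.    -0.014]
[0.88 0.09 0.23] [ 0.004  0.    -0.014]
[0.88 0.09 0.23] [ 0.004  0.    -0.014]
```

Request:
arm_command(
  deltas="0.85 -0.09 0.2 -0.007 0 0.026 0.6;0.84 -0.17 0.22 -0.007 0 0.028 0.6;0.84 -0.17 0.22 -0.007 0 0.028 0.6;0.84 -0.17 0.22 -0.007 0 0.028 0.6;0.84 -0.17 0.22 -0.007 0 0.028 0.6;0.84 -0.17 0.22 -0.007 0 0.028 0.6;0.88 0.09 0.23 0.004 0 -0.014 0.6;0.88 0.09 0.23 0.004 0 -0.014 0.6",
)

```text
t: 7.05
eef_pos: [0.5117, -0.0069, 0.0828]
eef_rot: [-3.141, -0.247, 1.549]
contact_force: [0.9, -10.2, -0.0]
opening: 0.0513
grasp_force: 4.9
```

```bash
python3 - <<'E'
from h import *; r=np.radians
d,s,b,h=look()
cv2.imwrite("pics/top3.png",d["img"][:,:,::-1])
X=-b[0]; yt=b[1]
a=.6*(-b[0])
P=steer(b[0],b[1],h,[(.08,0),(X-.08,0)],.0088); print(P[8],P[-1])
rows(s,P[:10],L=.0645)
E
```

```text
bar [513.9  58.2] [ 19.4 100.8] 984 bay [-0.1185  0.0043] head deg -8.0
t 7.1 tcp [ 0.5118 -0.0059  0.0829] [-3.141 -0.248  1.55 ] F [ 0.2 -3.4 -1.4]
L 0.0641 lat -0.0002
(np.float64(-0.03879924406805421), np.float64(-0.0012428708883543895), np.float64(0.0)) (np.float64(-0.0002589745312143732), np.float64(-0.0012428708883543895), np.float64(0.0))
[0.83 0.12 0.2 ] [ 0.001  0.002 -0.007]
[0.86 0.09 0.22] [ 0.004 -0.    -0.015]
[0.86 0.09 0.22] [ 0.004  0.    -0.015]
[0.86 0.09 0.22] [ 0.004  0.    -0.015]
[0.86 0.09 0.22] [ 0.004 -0.    -0.015]
[0.86 0.09 0.22] [ 0.004  0.    -0.015]
[0.86 0.09 0.22] [ 0.004  0.    -0.015]
[0.86 0.09 0.22] [ 0.004  0.    -0.015]
[0.86 0.09 0.22] [ 0.004  0.    -0.015]
[ 0.93 -0.    0.24] [0. 0. 0.]
```

Request:
arm_command(
  deltas="0.83 0.12 0.2 0.002 0 -0.01 0.6;0.86 0.09 0.22 0.004 0 -0.015 0.6;0.86 0.09 0.22 0.004 0 -0.015 0.6;0.86 0.09 0.22 0.004 0 -0.015 0.6;0.86 0.09 0.22 0.004 0 -0.015 0.6;0.86 0.09 0.22 0.004 0 -0.015 0.6;0.86 0.09 0.22 0.004 0 -0.015 0.6;0.86 0.09 0.22 0.004 0 -0.015 0.6;0.86 0.09 0.22 0.004 0 -0.015 0.6",
)

```text
t: 8.22
eef_pos: [0.5174, 0.0729, 0.0828]
eef_rot: [-3.14, -0.247, 1.683]
contact_force: [0.9, -9.9, -0.4]
opening: 0.0514
grasp_force: 4.7
```

```bash
python3 - <<'E'
from h import *
d,s,b,h=look()
cv2.imwrite("pics/top4.png",d["img"][:,:,::-1])
rows(s,steer(b[0],b[1],h,[(-b[0]-.005,0)],.007),L=.0642)
E
```

```text
bar [510.3 137.3] [100.7  20.1] 892 bay [-0.0395 -0.0008] head deg -0.0
t 8.275 tcp [0.5173 0.0739 0.0829] [-3.14  -0.249  1.684] F [ 1.4 -4.2 -2.7]
L 0.0638 lat 0.0001
[ 0.63 -0.    0.15] [-0.003  0.001  0.003]
[0.67 0.   0.17] [ 0.  0. -0.]
[0.67 0.   0.17] [ 0. -0. -0.]
[0.67 0.   0.17] [ 0.  0. -0.]
[0.67 0.   0.17] [ 0. -0. -0.]
```

View pics/top4.png

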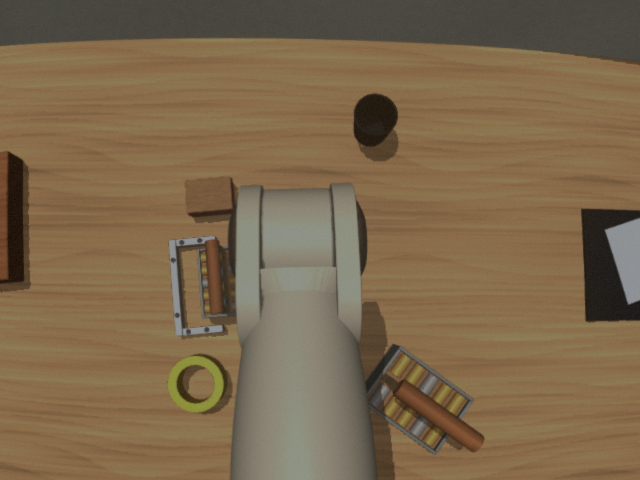

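The caddy is inside the bay mouth (rim at columns 200–235), centred and square, with the bystanders unmoved. I push the last 39.5 mm, slower towards the stop.

Request:
arm_command(
  deltas="0.65 0 0.16 0 0 0 0.6;0.67 0 0.17 0 0 0 0.6;0.67 0 0.17 0 0 0 0.6;0.67 0 0.17 0 0 0 0.6;0.6 0 0.15 0 0 0 0.6;0.3 0 0.08 0 0 0 0.6;0.2 0 0.05 0 0 0 0.6",
)

```text
t: 9.15
eef_pos: [0.5128, 0.1113, 0.0828]
eef_rot: [-3.14, -0.248, 1.682]
contact_force: [1.3, -8.2, -0.7]
opening: 0.0513
grasp_force: 4.7
```

```bash
python3 - <<'E'
from h import *
look()
E
```

```text
bar [505.2 177.7] [101.   14.9] 577 bay [ 0.0012 -0.0001] head deg 0.5
t 9.2 tcp [0.5128 0.1115 0.0829] [-3.14  -0.248  1.682] F [ 2.  -7.6 -1.1]
L 0.0666 lat -0.0003
```

Request:
arm_command(
  deltas="0.1 0 0.02 0 0 0 0.6;0.1 0 0.03 0 0 0 0.6;0 0 0 0 0 0 0.6",
)

```text
t: 9.57
eef_pos: [0.5128, 0.1124, 0.0829]
eef_rot: [-3.14, -0.245, 1.681]
contact_force: [1.7, -16.6, -0.1]
opening: 0.0513
grasp_force: 7.8
```

Request:
arm_command(
  deltas="0.1 0 0.02 0 0 0 0.6;0 0 0 0 0 0 0.6",
)

```text
t: 9.82
eef_pos: [0.5128, 0.1126, 0.0829]
eef_rot: [-3.14, -0.244, 1.681]
contact_force: [2.1, -20.3, 1.3]
opening: 0.0511
grasp_force: 10.6
```

The TCP has stalled while the force climbs past sliding friction, so the caddy is at the stop. I back off along the push axis, rise and check.

Request:
arm_command(
  deltas="-0.5 0 -0.12 0 0 0 0.6;-1.5 0 -0.37 0 0 0 0.6;-3 0 -0.75 0 0 0 0.6;-3 0 -0.75 0 0 0 0.6;0.9 0 -3.5 0 0 0 0.6;1 0 -4 0 0 0 0.6;1 0 -4 0 0 0 0.6;1 0 -4 0 0 0 0.6;-5 0 -1.2 0 0 0 0.6;-5 0 -1.2 0 0 0 0.6",
)

```text
t: 11.08
eef_pos: [0.5338, -0.0704, 0.2418]
eef_rot: [3.141, -0.25, 1.685]
contact_force: [1.0, -0.7, 0.0]
opening: 0.051
grasp_force: 0.0
```

```bash
python3 - <<'E'
from h import *; from workcell import bot,viewer
d=viewer.get_image("top"); C=cloud(d); s=bot.state(); print(s["t"],s["eef_pos"],s["contact_force"])
def blob(n,u0,u1,v0,v1,lo,hi):
    P=C[v0:v1,u0:u1].reshape(-1,3); P=P[(P[:,2]>lo)&(P[:,2]<hi)]; r=rect(P)
    print(n,len(P),*r[:3],tobay(r[0]/1000).round(4))
blob("rim",165,245,225,345,.046,.064); blob("bar",165,245,225,345,.15,.18); blob("bay",160,228,230,342,.020,.030)
blob("padlock",270,318,345,382,.02,.09); blob("tape",160,235,348,420,.04,.055); blob("box",175,245,165,222,.035,.055)
cv2.imwrite("pics/top5.png",d["img"][:,:,::-1])
E
```

```text
11.125 [ 0.53394419 -0.07545588  0.2406734 ] [-3.09768225 -3.96861542 -1.86450848]
rim 2158 [505.9 176.1] [110.4  81.1] 6.3 [-0.0005 -0.0007]
bar 998 [506.  176.5] [102.3  20. ] 7.0 [-0.0001 -0.0008]
bay 994 [504.6 182.1] [158.8  93.2] 6.1 [ 0.0056 -0.    ]
padlock 451 [381.6  27.7] [22.7 49.5] 32.1 [-0.1343  0.1392]
tape 1474 [348.7 179.7] [88.5 88.9] 77.0 [0.0204 0.1552]
box 1548 [651.3 169.6] [56.2 76.8] 6.7 [-0.0229 -0.1445]
```

View pics/top5.png

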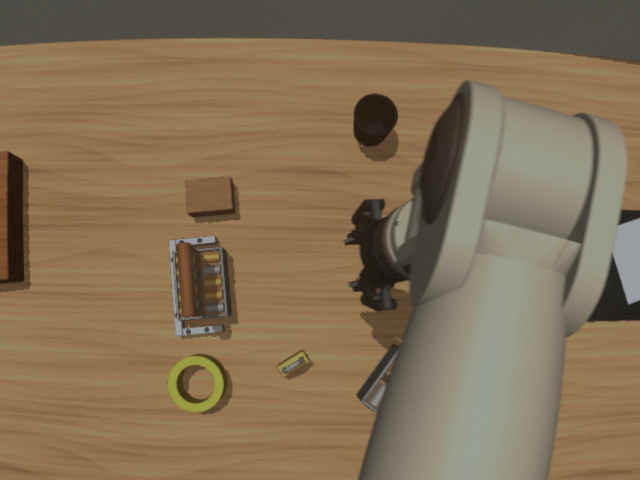

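The caddy (rim at columns 178–228, rows 245–322) stands home and square in the bay, the measured bystanders are in place, and the arm is clear. I hand it in.

Request:
arm_command(
  deltas="0 0 0 0 0 0 0.6;0 0 0 0 0 0 0.6;0 0 0 0 0 0 0.6;0 0 0 0 0 0 0.6",
)

```text
t: 11.62
eef_pos: [0.5335, -0.0684, 0.2411]
eef_rot: [-3.14, -0.25, 1.684]
contact_force: [-0.1, -0.8, 0.4]
opening: 0.0514
grasp_force: 0.0
```

```bash
python3 -c "
from workcell import bot
print(bot.finish_job())"
```

```text
the job is handed in; nothing more can be done
None
```

I pushed the caddy home against the bay's end stop and handed the job in at 11.6 s; the last look put it within about 1 mm of home and 1 degree of square, with the bystanders unmoved and the arm clear (the hand-in returned no verdict).

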